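# Specimen carrier pressed home behind the stage lip

### The arm

A 6-joint arm with a two-finger parallel gripper is mounted at the origin on the work surface. World frame = base frame: x ahead of the robot, y to its left, z up, the work surface at z = 0. Lengths are in m, angles in rad, forces in N, time in s.
With the tool pointing down it reaches from about 0.325 to 0.9 m from the base axis. Payload 6.1 kg.
Tool frame: the origin (TCP) lies between the finger pads; the fingertips stand 17 mm ahead of it and the grasp point (between the pads) lies 2 mm behind it; z points along the fingers, y is the direction in which the jaws open and shut (so a half turn about z gives the same grasp; the last joint's range is limited). The gripper opens to 85 mm and grips with 20 to 120 N. Pads are 22 mm wide; open, the fingers measure 114 mm over their backs; the gripper's body (76 mm by 85 mm) begins 54 mm behind the grasp point. The pads swing forward as they close: fully open they stand 13 mm farther back than shut.
Start: joints at [0.98, 0.22, 1.526, -0, 1.395, -0.126], TCP at [0.28, 0.559, 0.248] pointing down, gripper open.
Joint ranges: [-2.98, 2.98], [-0.91, 2.08], [0.09, 2.57], [-1.24, 4.39], [0.2, 2.65], [-2.68, 2.68]. Speed limits (rad/s): [2.57, 2.57, 3.01, 3.14, 3.14, 3.14].

### API

Orientations are given as a 3x3 rotation matrix whose columns are the frame's x, y, z axes.
In Python, from workcell import manip, grab_frame gives the robot as it stands. The module is installed in compiled form; this text tells all that it offers.
- The arm moves only by the tool move_arm, never from a script. Its argument "moves" is a list of rows, each a list of 6 numbers: the shift along the tool's x, y, z as a fraction of full scale, then the turn, a rotation vector about the tool's x, y, z as a fraction of full scale. A call has 1 to 12 rows; each row shifts and turns the commanded pose from where the row before left it, along the tool's axes as they then stand; what a row does not reach is not made up. Full scale, the value 1, is 4 cm for a shift and 180 degrees for a turn. A row lasts 1/12 s, in which the tool goes at most 41.7 mm and 7.16 degrees, less where a joint would pass 70% of its speed; a pose out of reach is approached as far as the arm can. A call with a number of a shift or a turn outside -1 to 1 is refused whole. A call with a gripper value outside its range is refused whole. "fingers" is the finger opening in mm, from 0 to 85.4, set as the call begins (left out, the last holds). The fingers move at their own pace and stop on an object; the grip force is fixed at half the most. Time passes only in rows, so rows that do not move let the fingers close. It gives the time, the measured TCP pose, the force and the opening at its end, in the units of the state.
- manip.observe(): the state, without advancing time (a new reading comes with each control period).
- grab_frame(name): name is "side" or "top" or "wrist"; returns a dict with "frame" (384x512x3 uint8, red, green, blue), "range_z" (384x512 float32, m along the optical axis (not along the pixel's ray), 0 where there is no reading), "K" (3x3 intrinsics, pixels), "R" (3x3) and "t" (3): a world point X has camera coordinates R X + t. Camera axes: x right, y down, z forward; pixel columns grow to the right and rows downward; lengths in m; the calibration is good to about 2 mm. A picture is of the moment at which its call begins.
- manip.job_done(): hands the job in, once; it reports no verdict.
The state is a dict: "time_s": time; "qpos": joint angles; "joint_velocities": joint speeds; "joint_efforts": joint torques, N m; "eef_pos": TCP position; "tcp_rot": TCP orientation; "ft_force": force on the tool from outside, world axes, zero at the start; "wrist_torque": the same for the moment, N m; "width": finger opening in m.
Only numpy, scipy, OpenCV 4.12 (cv2) and the standard library are available. Lean on these libraries where they do the work, as an engineer would, in place of code of your own. Each camera call takes 0.05 s, during which the arm holds its last target.

### The job

Pick up the narrow specimen carrier from the bench, lay it flat on the white microscope stage with its tongue towards the lip, slide the tongue in behind (under) the lip until you feel the hidden spring stop, and press it fully home without forcing it. The spring pushes the carrier out again, so finish while still holding it pressed home with the fingers: do not let go. Leave the wider carrier and the other things on the bench alone.

Things in the scene. Friction and masses are not known exactly. Their poses are not given: they have to be found in the camera images.
- carrier: Narrow specimen carrier to be loaded, loose, about 0.14 kg: aluminium plate 110 long (x) x 60 wide (y) x 6 mm thick with a dark round disc in the middle. Origin: centre of its underside, z up. The +x end (x = +55 mm) is the tongue, its last 10 mm 48 mm wide. Lies on the bench to the robot's left, tongue roughly away from the robot; may have changed places with the wide carrier.
- block (a point): Centre of the carrier's black upright grip block, at carrier x = -35, y = 0, z = 23 mm. The block is 30 mm along x, 12 mm along y (pinch it there), and reaches from z = 6 to 40 mm. Axes as the carrier's.
- stage: White microscope stage, fixed, 120 mm wide (y), x from -115 to +94 mm, flat floor on top at z = 20 mm. Origin on the bench, z up; +x is the push direction, away from the robot within 0.35 rad. Stop bar meets the tongue when the carrier's origin is at stage x = 0; fully home is carrier origin at x = +10, y = 0, z = 20 mm, axes parallel.
- mouth (a point): Start of the straight channel on the floor, at stage x = -20, y = 0, z = 20 mm. From here to +x guide rails 6 mm high leave a 66 mm wide channel; flared ends reach back to x = -51 mm and open to about 87 mm. The floor is free from x = -115 to -51 mm.
- lip (a point): Middle of the lip's front edge, on its underside: stage x = 25, y = 0, z = 30 mm. The lip is the edge of a flat bridge over the channel from x = 25 to 94 mm, underside 10 and top 15 mm above the floor; nothing stands higher.
- stop_bar (a joint): How far the hidden stop bar is pushed in, m: 0 at rest, 0.010 fully in (solid end). It moves along stage +x. Spring: about 2 N as it starts to move, rising by 0.9 N per mm to about 11 N fully in; it returns by itself.
- wide_carrier: Wide spare carrier of the same make, 110 x 84 x 6 mm, with a same-sized grip block and a rectangular glass slide; does not fit the stage. Origin: centre of underside. Leave alone.
- jar: Amber jar with black cap, 52 mm across, 65 mm high, origin under its centre. Leave alone.
- dish: Shallow white dish, 84 mm across, 16 mm high, origin under its centre. Leave alone.
- lens_ring: Black lens ring, 60 mm across, 18 mm high, origin under its centre. Leave alone.
- pencil: Black pencil, 178 mm long, 7 mm thick, lying along its x, origin under its middle. Leave alone.
- brush: Small brush, 170 mm long, lying along its x. Leave alone.
- slide_box: Grey box, 100 x 80 x 32 mm, origin under its centre. Leave alone.
Mind the look-alikes: they are no part of the job. What is shaped like the carrier but brown is not meant. Leave any yellow look-alike of the stage alone.

How it is judged:
By the outcome, as a careful person would: the job done as asked, in the order asked, and still so for the second after the job is handed in, while the arm keeps its last pose, push and grip.
It also fails if it takes over 40 s, if anything falls off the work surface, if the arm or the gripper's body presses on something with over 40 N, if the wrist force passes 120 N, or if a joint passes its speed limit or range.

## Working session

There is one attempt and no reset: what is moved stays moved. The work goes in short steps, Python scripts to look and compute and a tool call to move; the robot and the scene stay as the last step left them, time stands still between calls to the robot, and variables do not carry over. Pictures are saved under pics/ and viewed, and the job is handed in when it is done.

Besides the shell and the picture viewer there is one more tool, called after "Request:" as name([rows], argument=value, ...), one row to a line, values as JSON. move_arm: Moves the arm, as the interface text tells. Shift numbers are shares of 4 cm and turn numbers shares of 180 degrees, none past 1 either way. Its arguments: {"type":"object","properties":{"moves":{"type":"array"},"fingers":{"type":"number"}},"required":["moves"]}

```bash
mkdir -p pics; python3 - <<'E'
from workcell import manip, grab_frame
import cv2, numpy as np, pickle
s=manip.observe(); print({k:np.round(v,3).tolist() for k,v in s.items()})
for n in ["top","side","wrist"]:
    f=grab_frame(n); pickle.dump(f,open(f"{n}0.pkl","wb"))
    cv2.imwrite(f"pics/{n}0.png",f["frame"][:,:,::-1]); print(n,f["K"].round(1).tolist(),(-f["R"].T@f["t"]).round(3))
E
```

```text
{'time_s': 0.0, 'qpos': [0.98, 0.221, 1.528, -0.0, 1.395, -0.126], 'joint_velocities': [-0.001, 0.001, 0.001, 0.001, 0.0, -0.0], 'joint_efforts': [0.0, -49.689, -38.94, -0.0, 0.011, -0.0], 'eef_pos': [0.28, 0.558, 0.247], 'tcp_rot': [[-0.894, 0.448, -0.001], [0.448, 0.894, -0.002], [0.0, -0.002, -1.0]], 'ft_force': [-0.846, -0.778, 0.76], 'wrist_torque': [0.002, -0.06, -0.022], 'width': 0.085}
top [[457.9, 0.0, 249.4], [0.0, 457.9, 188.8], [0.0, 0.0, 1.0]] [ 0.207 -0.052  1.494]
side [[400.3, 0.0, 265.5], [0.0, 400.3, 191.7], [0.0, 0.0, 1.0]] [0.363 1.014 0.707]
wrist [[318.1, 0.0, 254.0], [0.0, 318.1, 192.3], [0.0, 0.0, 1.0]] [0.218 0.59  0.373]
```

View pics/top0.png

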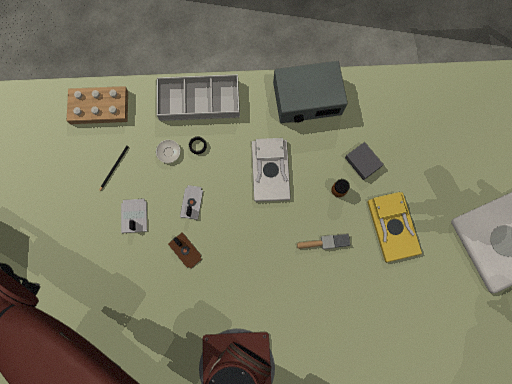

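View pics/side0.png

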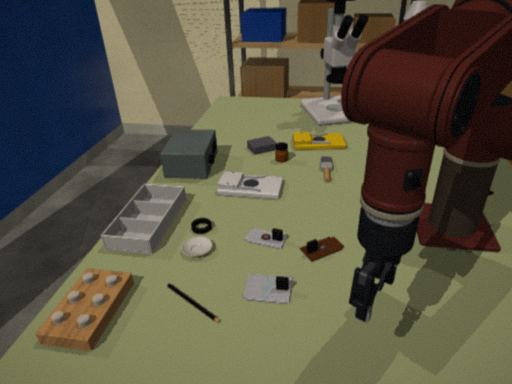

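View pics/wrist0.png

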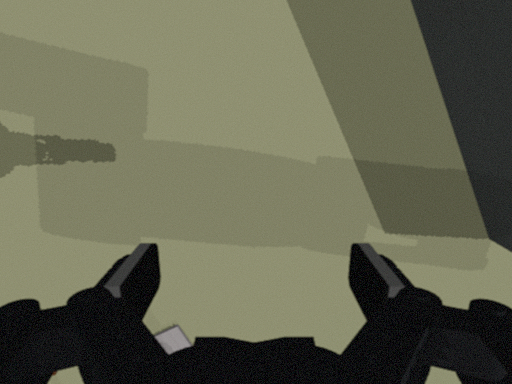

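The top view shows the narrow carrier with its round disc at about (191,203) and the wide one at (134,217). The brown look-alike is at (185,250), the white stage at (271,170) with its bridge at the top end, and the yellow look-alike at (395,227). Next I'll measure the carrier and the stage.

```bash
cat > h.py <<'E'
import numpy as np, cv2
def ray(f,u,v,z):
    uv=np.c_[np.atleast_1d(u),np.atleast_1d(v),np.ones(np.size(u))]
    d=uv@np.linalg.inv(f["K"]).T@f["R"]; c=-f["R"].T@f["t"]
    return c+d*((z-c[2])/d[:,2])[:,None]
def cloud(f):
    v,u=np.mgrid[:384,:512]; p=np.stack([u,v,np.ones_like(u)],-1)@np.linalg.inv(f["K"]).T*f["range_z"][...,None]
    return (p-f["t"])@f["R"]
def proj(f,X):
    p=(np.atleast_2d(X)@f["R"].T+f["t"])@f["K"].T; return p[:,:2]/p[:,2:]
E
python3 - <<'E'
import pickle
from h import *
for n in ["top","side"]:
    f=pickle.load(open(n+"0.pkl","rb")); im=f["frame"]; P=cloud(f)
    a=cv2.cvtColor(im,cv2.COLOR_RGB2HSV)
    for nm,box,z in ([("carrier",(165,175,215,226),.006),("stage",(245,130,297,208),.02)] if n=="top" else [("carrier",(240,222,292,252),.006),("stage",(212,165,290,203),.02)]):
        x0,y0,x1,y1=box
        m=np.zeros((384,512),np.uint8); m[y0:y1,x0:x1]=((a[...,1]<50)&(a[...,2]>110))[y0:y1,x0:x1]
        c=max(cv2.findContours(m,0,1)[0],key=cv2.contourArea)
        r=cv2.minAreaRect(c); b=cv2.boxPoints(r)
        print(n,nm,cv2.contourArea(c),r)
        W=ray(f,c[:,0,0],c[:,0,1],z)[:,:2].astype(np.float32); rw=cv2.minAreaRect(W*1000); print("  world rect mm",rw, cv2.boxPoints(rw).round(0).tolist())
        ys,xs=np.nonzero(m); print("  z med",np.median(P[ys,xs,2]))
        s=cv2.resize(im[y0-10:y1+10,x0-10:x1+10],None,fx=7,fy=7,interpolation=cv2.INTER_CUBIC); s=s[:600,:800]
        cv2.imwrite(f"pics/{n}_{nm}.png",s[:,:,::-1])
E
python3 - <<'E'
import cv2,numpy as np
L=[cv2.resize(cv2.imread(f"pics/{a}.png"),(400,300)) for a in ["top_carrier","top_stage","side_carrier","side_stage"]]
cv2.imwrite("pics/m0.png",np.vstack([np.hstack(L[:2]),np.hstack(L[2:])]))
E
```

```text
top carrier 353.0 ((191.0240020751953, 201.86801147460938), (18.067432403564453, 33.719905853271484), 10.304845809936523)
  world rect mm ((526.7689819335938, 131.3118896484375), (60.31084442138672, 112.15906524658203), 79.36375427246094) [[466.0, 112.0], [576.0, 91.0], [587.0, 151.0], [477.0, 171.0]]
  z med 0.005698170728675187
top stage 2105.0 ((269.8913879394531, 168.6534423828125), (62.83256149291992, 36.114044189453125), 86.633544921875)
  world rect mm ((626.134521484375, -135.8701934814453), (218.408203125, 120.6844482421875), 0.09411855787038803) [[517.0, -76.0], [517.0, -196.0], [735.0, -196.0], [735.0, -75.0]]
  z med 0.022199158139527803
side carrier 334.5 ((264.32940673828125, 237.51763916015625), (37.96283721923828, 15.61899471282959), 12.528807640075684)
  world rect mm ((525.0367431640625, 137.82080078125), (67.85862731933594, 112.29965209960938), 78.95817565917969) [[463.0, 115.0], [574.0, 94.0], [587.0, 160.0], [476.0, 182.0]]
  z med 0.00471063908380703
side stage 1334.0 ((249.31109619140625, 184.70774841308594), (64.5639877319336, 24.336193084716797), 3.990913152694702)
  world rect mm ((626.0648193359375, -123.41973876953125), (159.7763671875, 216.86831665039062), 89.86833953857422) [[517.0, -203.0], [734.0, -204.0], [735.0, -44.0], [518.0, -43.0]]
  z med 0.01907565573769316
```

View pics/m0.png

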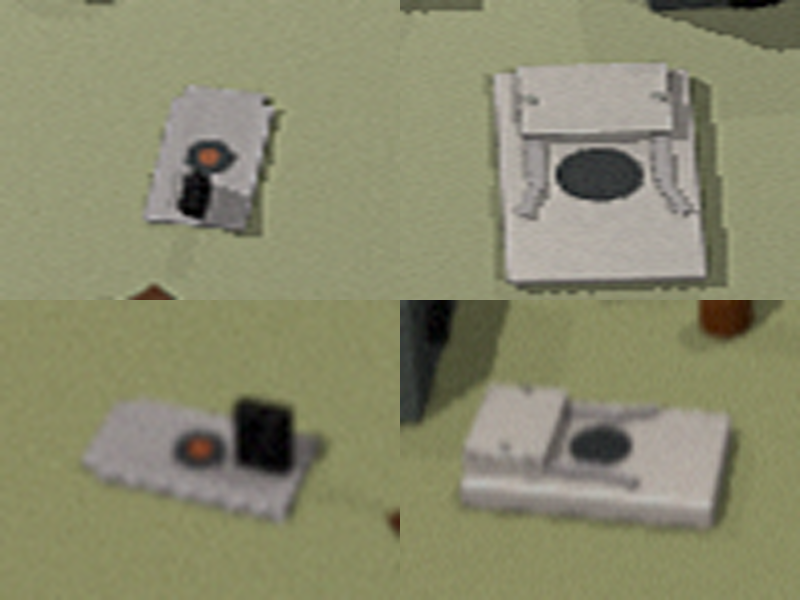

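```bash
cat >> h.py <<'E'
def togo(p,yaw_deg,s):
    "shift in tool axes (units of 4cm) and z-turn (units of 180) from state s to tcp p with tool y axis at yaw_deg, tool down"
    R=np.array(s["tcp_rot"]); c,q=np.cos(np.radians(yaw_deg)),np.sin(np.radians(yaw_deg))
    T=np.array([[-q,c,0],[c,q,0],[0,0,-1.]]); T[:,0]=np.cross(T[:,1],T[:,2])
    from scipy.spatial.transform import Rotation as Ro
    print("shift tool(4cm)",(R.T@(np.array(p)-s["eef_pos"])/.04).round(3),"turn/180",(Ro.from_matrix(R.T@T).as_rotvec()/np.pi).round(4), "in new axes",(T.T@(np.array(p)-s["eef_pos"])/.04).round(3))
E
python3 - <<'E'
import pickle
from h import *
from workcell import manip
s=manip.observe()
f=pickle.load(open("wrist0.pkl","rb")); R=np.array(s["tcp_rot"])
print("cam axes in tool\n",(R.T@f["R"].T).round(3)); print("cam pos in tool",(R.T@(-f["R"].T@f["t"]-s["eef_pos"])).round(4))
togo([.50,0.0,.30],90,s)
f=pickle.load(open("top0.pkl","rb")); P=cloud(f); print(f["R"].round(3))
m=np.zeros((384,512),bool); m[125:215,240:305]=1
for lo,hi in((.012,.028),(.03,.045)):
    k=m&(P[...,2]>lo)&(P[...,2]<hi); q=P[k][:,:2].astype(np.float32)*1000
    print(lo,k.sum(),cv2.minAreaRect(q))
a=cv2.cvtColor(f["frame"],cv2.COLOR_RGB2HSV)
k=((a[...,1]<50)&(a[...,2]>110))
# side edges, per row leftmost/rightmost in lower part
L=[];Rr=[]
for v in range(170,197):
    u=np.nonzero(k[v,240:300])[0]+240; L.append((u.min(),v)); Rr.append((u.max(),v))
for e in(L,Rr):
    e=np.array(e); W=ray(f,e[:,0],e[:,1],.02); p=np.polyfit(W[:,0],W[:,1],1); print("edge slope deg",np.degrees(np.arctan(p[0])),W[:,1].mean())
E
```

```text
cam axes in tool
 [[ 0.    -0.962 -0.272]
 [ 1.     0.     0.   ]
 [-0.    -0.272  0.962]]
cam pos in tool [ 0.0691  0.0006 -0.1257]
shift tool(4cm) [-11.175 -10.013  -1.301] turn/180 [-0.0005 -0.0002 -0.1479] in new axes [ -5.502 -13.958  -1.314]
[[-0.043 -0.999 -0.002]
 [-0.972  0.042 -0.233]
 [ 0.232 -0.008 -0.973]]
0.012 1616 ((597.7400512695312, -158.32199096679688), (258.5716857910156, 162.7088165283203), 0.4995866119861603)
0.03 509 ((660.5968017578125, -134.62786865234375), (97.92279815673828, 137.78097534179688), 89.64021301269531)
edge slope deg -0.0972740427414384 -0.0778176901112821
edge slope deg -0.6088047301992219 -0.19411261773803487
```

Request:
move_arm([
  [0,0,-0.33,0,0,-0.037],
  [0,0,-0.33,0,0,-0.037],
  [0,0,-0.33,0,0,-0.037],
  [0,0,-0.33,0,0,-0.037],
  [-0.344,-0.872,0,0,0,0],
  [-0.344,-0.872,0,0,0,0],
  [-0.344,-0.872,0,0,0,0],
  [-0.344,-0.872,0,0,0,0],
  [-0.344,-0.872,0,0,0,0],
  [-0.344,-0.872,0,0,0,0],
  [-0.344,-0.872,0,0,0,0],
  [-0.344,-0.872,0,0,0,0],
])

```text
time_s: 1.15
eef_pos: [0.3903, 0.278, 0.3009]
tcp_rot: [[-1.0, -0.001, -0.0], [-0.001, 1.0, -0.0], [0.0, -0.0, -1.0]]
ft_force: [1.2, -0.1, 0.3]
width: 0.0854
```

Request:
move_arm([
  [-0.344,-0.872,0,0,0,0],
  [-0.344,-0.872,0,0,0,0],
  [-0.344,-0.872,0,0,0,0],
  [-0.344,-0.872,0,0,0,0],
  [-0.344,-0.872,0,0,0,0],
  [-0.344,-0.872,0,0,0,0],
  [-0.344,-0.872,0,0,0,0],
  [-0.344,-0.872,0,0,0,0],
  [0,0,0,0,0,0],
  [0,0,0,0,0,0],
])

```text
time_s: 1.98
eef_pos: [0.5005, -0.0011, 0.3005]
tcp_rot: [[-1.0, 0.004, -0.001], [0.004, 1.0, 0.0], [0.001, 0.0, -1.0]]
ft_force: [0.7, 0.8, 0.7]
width: 0.0855
```

```bash
python3 - <<'E'
from workcell import manip, grab_frame
import cv2, numpy as np, pickle
s=manip.observe(); print(s["time_s"],s["eef_pos"],np.round(s["tcp_rot"],3).tolist(),s["ft_force"])
for n in ["wrist"]:
    f=grab_frame(n); f["s"]=s; pickle.dump(f,open(f"{n}1.pkl","wb"))
    cv2.imwrite(f"pics/{n}1.png",cv2.resize(f["frame"][:,:,::-1],(800,600)))
E
```

```text
1.9833 [ 0.50048133 -0.00107377  0.30054848] [[-1.0, 0.004, -0.001], [0.004, 1.0, 0.0], [0.001, 0.0, -1.0]] [0.66399254 0.82915187 0.70469722]
```

View pics/wrist1.png

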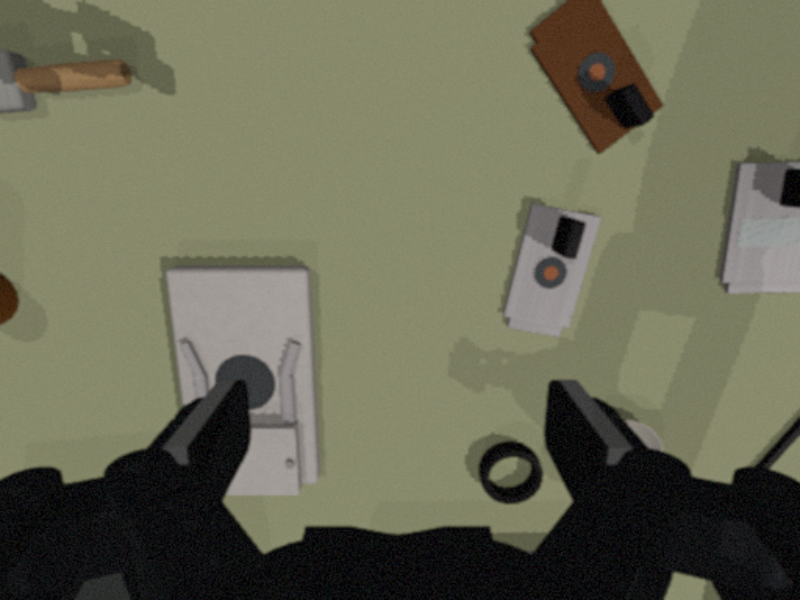

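The wrist view (in 800x600 pixels) shows the stage's near edge at about (168..308, 267) and the rails' flared ends at (185,345) and (293,345). The lip edge is at about (265,427). The narrow carrier is at (552,270) with its block at (568,237). Next I'll extract the edges.

```bash
python3 - <<'E'
import pickle
from h import *
f=pickle.load(open("wrist1.pkl","rb")); im=f["frame"]; a=cv2.cvtColor(im,cv2.COLOR_RGB2HSV)
a_c=im[125:220,315:395]; b=im[165:320,100:215]
cv2.imwrite("pics/c1.png",np.hstack([cv2.resize(x,(int(x.shape[1]*580/x.shape[0]) if x is b else 360,580),interpolation=cv2.INTER_CUBIC) for x in (a_c,b)])[:,:,::-1])
k=((a[...,1]<45)&(a[...,2]>70)).astype(np.uint8)
m=np.zeros_like(k); m[125:220,315:395]=((a[...,1]<50))[125:220,315:395]
c=max(cv2.findContours(m,0,1)[0],key=cv2.contourArea)
W=ray(f,c[:,0,0],c[:,0,1],.006)[:,:2].astype(np.float32)*1000; r=cv2.minAreaRect(W); print("carrier",r, cv2.boxPoints(r).round(1).tolist())
# block: black
m=np.zeros_like(k); m[130:170,345:385]=(a[...,2]<45)[130:170,345:385]
c=max(cv2.findContours(m,0,1)[0],key=cv2.contourArea); P=cloud(f); ys,xs=np.nonzero(m); print("blk z",np.percentile(P[ys,xs,2],[5,50,95]))
W=ray(f,c[:,0,0],c[:,0,1],.04)[:,:2].astype(np.float32)*1000; print("block at z40",cv2.minAreaRect(W)); t=m.astype(bool)&(P[...,2]>.034); print("top pts",t.sum(),P[t].mean(0),cv2.minAreaRect(P[t][:,:2].astype(np.float32)*1000))
# stage
print("front edge:")
g=cv2.GaussianBlur(im,(0,0),.8).astype(float).sum(2)
sat=cv2.GaussianBlur(a[...,1],(0,0),.8).astype(float)
pts=[]
for u in range(115,190,5):
    v=np.argmin(np.diff(sat[155:190,u]))+155.5; pts.append((u,v))
pts=np.array(pts); W=ray(f,pts[:,0],pts[:,1],.02); p=np.polyfit(W[:,1],W[:,0],1); print(W[:,0].round(4)*1000,"slope deg",-np.degrees(np.arctan(p[0])))
for nm,lo,hi,sg in(("left(-y)",95,130,-1),("right(+y)",180,215,1)):
    pts=[]
    for v in range(180,235 if sg>0 else 270,5):
        d=sg*np.diff(sat[v,lo:hi]); pts.append((np.argmax(d)+lo+.5,v))
    pts=np.array(pts)
    for z in (.02,0.):
        W=ray(f,pts[:,0],pts[:,1],z); p=np.polyfit(W[:,0],W[:,1],1); print(nm,z,W[:,1].mean().round(4),"slope",np.degrees(np.arctan(p[0])).round(2),"x mean",W[:,0].mean().round(3))
E
```

```text
carrier ((525.6249389648438, 131.04327392578125), (63.814170837402344, 112.35989379882812), 79.34119415283203) [[464.5, 110.0999984741211], [574.9000244140625, 89.30000305175781], [586.7000122070312, 152.0], [476.29998779296875, 172.8000030517578]]
blk z [0.01582645 0.03906691 0.04130344]
block at z40 ((489.27484130859375, 132.1278839111328), (19.689741134643555, 27.925256729125977), 76.67888641357422)
top pts 222 [0.48986841 0.13518563 0.04138547] ((468.68756103515625, 69.01636505126953), (154.5262908935547, 27.35541343688965), 71.99391174316406)
front edge:
[514.6 514.6 514.6 514.7 514.7 514.7 514.7 514.8 514.8 514.8 514.8 514.8
 514.9 514.9 514.9] slope deg -0.20816453810398214
left(-y) 0.02 -0.1943 slope 1.98 x mean 0.589
left(-y) 0.0 -0.2038 slope 1.98 x mean 0.597
right(+y) 0.02 -0.0734 slope -0.28 x mean 0.564
right(+y) 0.0 -0.077 slope -0.28 x mean 0.57
```

View pics/c1.png

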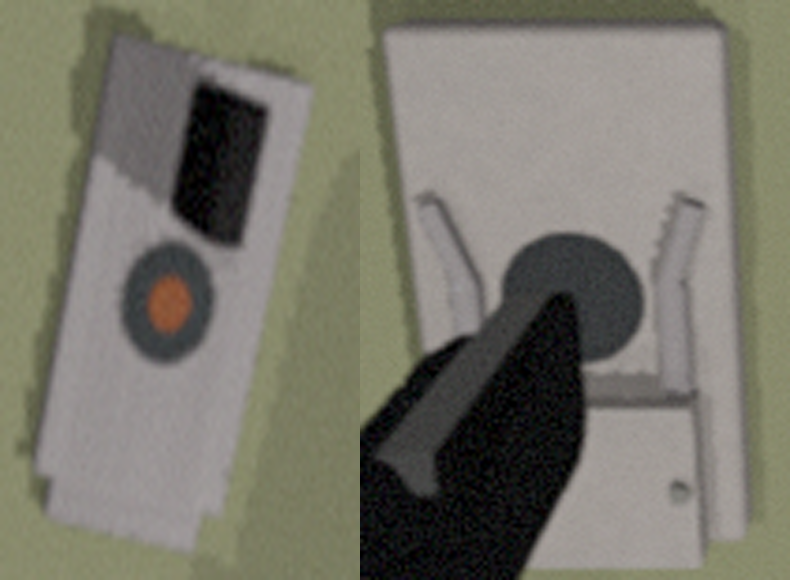

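Request:
move_arm([
  [-0.3,-0.83,0,0,0,0],
  [-0.3,-0.83,0,0,0,0],
  [-0.3,-0.83,0,0,0,0],
  [-0.3,-0.83,0,0,0,0],
  [0,0,0,0,0,0],
  [0,0,0,0,0,0],
])

```text
time_s: 2.53
eef_pos: [0.5484, -0.1318, 0.3005]
tcp_rot: [[-1.0, 0.001, -0.001], [0.001, 1.0, 0.001], [0.001, 0.001, -1.0]]
ft_force: [0.5, 0.6, 1.0]
width: 0.0856
```

```bash
python3 - <<'E'
from workcell import manip, grab_frame
import cv2, numpy as np, pickle
from h import *
s=manip.observe(); print(s["time_s"],s["eef_pos"])
f=grab_frame("wrist"); f["s"]=s; pickle.dump(f,open("wrist2.pkl","wb"))
im=f["frame"]; x=im[100:340,180:340]
cv2.imwrite("pics/wrist2.png",cv2.resize(x,(400,600),interpolation=cv2.INTER_CUBIC)[:,:,::-1])
togo([.4905,.1365,.15],79.4,s)
E
```

```text
2.5333 [ 0.54843953 -0.13183554  0.30054717]
shift tool(4cm) [1.448 6.704 3.771] turn/180 [ 0.0002 -0.0004  0.0587] in new axes [2.658 6.327 3.764]
```

View pics/wrist2.png

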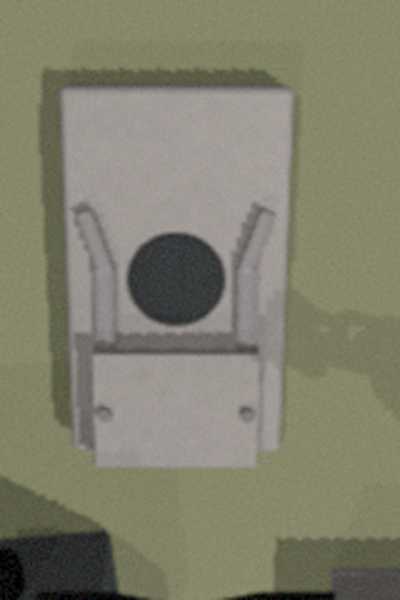

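This view shows the whole stage. The near edge is at crop row 88, the lip edge at row 352 (columns 95–258), and the rails are at columns 105 and 246.

```bash
python3 - <<'E'
import pickle
from h import *
f=pickle.load(open("wrist2.pkl","rb")); im=f["frame"]
g=cv2.GaussianBlur(im,(0,0),.8).astype(float)
L=g.sum(2); B=g[...,2]
def sub(d):
    i=int(np.argmax(d)); 
    if 0<i<len(d)-1:
        den=d[i-1]-2*d[i]+d[i+1]; i+= .5*(d[i-1]-d[i+1])/den if den else 0
    return i
def fit(pts,z,ax,nm):
    pts=np.array(pts); W=ray(f,pts[:,0],pts[:,1],z)
    o=1-ax; p=np.polyfit(W[:,ax],W[:,o],1); r=W[:,o]-np.polyval(p,W[:,ax]); k=abs(r)<.0015
    p=np.polyfit(W[k,ax],W[k,o],1)
    print(nm,"mean other",W[k,o].mean().round(4),"at",W[k,ax].mean().round(3),"slope deg",np.degrees(np.arctan(p[0])).round(2),"rms mm",(r[k].std()*1000).round(2),k.sum()); return p
X=lambda c:180+c/2.5; Y=lambda r:100+r/2.5
fit([(u,128+.5+sub(np.diff(B[128:142,u]))) for u in range(208,294)],.02,1,"front")
fit([(u,234+.5+sub(abs(np.diff(L[234:246,u])))) for u in range(220,281)],.035,1,"lip top")
fit([(u,280+.5+sub(-np.diff(B[280:294,u]))) for u in range(220,281)],.035,1,"bridge back")
fit([(200+.5+sub(np.diff(B[v,200:213])),v) for v in range(140,270)],.02,0,"left(-y)")
fit([(290+.5+sub(-np.diff(B[v,290:304])),v) for v in range(140,200)],.02,0,"right(+y)")
fit([(212+.5+sub(np.diff(L[v,212:224])),v) for v in range(244,280)],.035,0,"bridge left")
fit([(276+.5+sub(-np.diff(L[v,276:288])),v) for v in range(244,280)],.035,0,"bridge right")
for v in (225,230,234): print(v,L[v,200:305].round(0).astype(int).tolist())
E
```

```text
front mean other 0.5185 at -0.135 slope deg 0.28 rms mm 0.17 86
lip top mean other 0.658 at -0.136 slope deg 0.16 rms mm 0.09 61
bridge back mean other 0.7263 at -0.136 slope deg 0.09 rms mm 0.09 61
left(-y) mean other -0.1948 at 0.613 slope deg -0.55 rms mm 0.2 130
right(+y) mean other -0.0768 at 0.564 slope deg -0.24 rms mm 0.17 60
bridge left mean other -0.1812 at 0.688 slope deg -0.34 rms mm 0.33 33
bridge right mean other -0.0922 at 0.67 slope deg 1.63 rms mm 0.37 12
225 [293, 274, 268, 271, 272, 274, 285, 331, 390, 431, 447, 448, 451, 452, 449, 433, 397, 366, 377, 402, 418, 425, 423, 416, 405, 393, 392, 410, 430, 440, 444, 445, 444, 441, 434, 411, 363, 296, 231, 191, 171, 163, 159, 158, 161, 167, 170, 168, 167, 169, 168, 165, 166, 167, 169, 167, 168, 177, 178, 173, 174, 191, 237, 306, 377, 426, 444, 447, 447, 446, 446, 436, 397, 353, 345, 374, 407, 425, 427, 423, 416, 412, 413, 421, 430, 433, 429, 422, 421, 420, 420, 418, 405, 374, 341, 331, 335, 338, 338, 338, 339, 338, 336, 337, 340]
230 [296, 279, 276, 276, 276, 277, 288, 328, 382, 422, 440, 445, 447, 451, 450, 435, 400, 369
[... 266 characters left out ...]
 430, 392, 352, 353, 388, 416, 428, 430, 423, 414, 406, 403, 400, 397, 401, 406, 412, 417, 419, 422, 424, 414, 379, 343, 330, 330, 331, 336, 339, 338, 336, 338, 338, 338]
234 [292, 278, 271, 269, 272, 271, 282, 318, 357, 367, 348, 334, 335, 337, 340, 341, 340, 343, 358, 377, 389, 399, 405, 404, 389, 355, 318, 303, 311, 328, 335, 329, 320, 319, 319, 324, 332, 341, 335, 326, 322, 321, 324, 332, 337, 334, 325, 317, 319, 327, 337, 341, 335, 327, 325, 326, 325, 327, 331, 330, 325, 327, 327, 327, 332, 334, 332, 326, 323, 324, 325, 325, 325, 329, 347, 374, 398, 411, 414, 407, 398, 394, 394, 396, 400, 405, 411, 416, 419, 423, 425, 422, 408, 374, 335, 326, 331, 334, 337, 337, 336, 335, 331, 334, 335]
```

Request:
move_arm([
  [0,0,0.3,0,0,0.0293],
  [0,0,0.3,0,0,0.0293],
  [0.332,0.79,0.3,0,0,0],
  [0.332,0.79,0.3,0,0,0],
  [0.332,0.79,0.3,0,0,0],
  [0.332,0.79,0.3,0,0,0],
  [0.332,0.79,0.3,0,0,0],
  [0.332,0.79,0.3,0,0,0],
  [0.332,0.79,0.3,0,0,0],
  [0.332,0.79,0.3,0,0,0],
  [0,0,0,0,0,0],
  [0,0,0,0,0,0],
])

```text
time_s: 3.58
eef_pos: [0.4879, 0.1391, 0.1805]
tcp_rot: [[-0.984, 0.177, -0.002], [0.177, 0.984, 0.0], [0.002, -0.0, -1.0]]
ft_force: [0.4, -0.8, -0.0]
width: 0.0854
```

```bash
python3 - <<'E'
from workcell import manip, grab_frame
import cv2, numpy as np, pickle
from h import *
s=manip.observe(); print(s["time_s"],s["eef_pos"])
f=grab_frame("wrist"); f["s"]=s; pickle.dump(f,open("wrist3.pkl","wb"))
im=f["frame"]
cv2.imwrite("pics/wrist3.png",cv2.resize(im,(800,600),interpolation=cv2.INTER_CUBIC)[:,:,::-1])
E
```

```text
3.5833 [0.48786562 0.13906316 0.18046537]
```

View pics/wrist3.png

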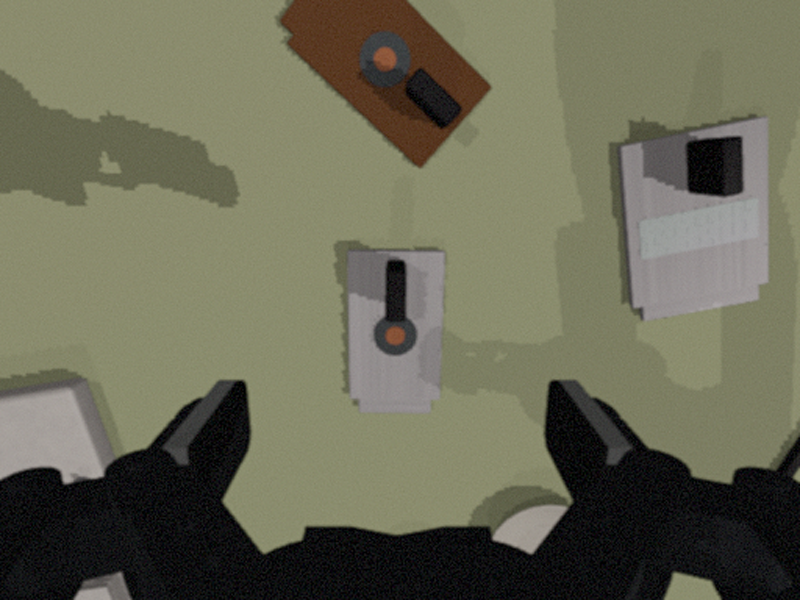

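The carrier is upright between the jaws here. The plate spans (347..444, 250..412) and the block is at (396, 261..320), a little left of the jaw midline at about column 397.

```bash
python3 - <<'E'
import pickle
from h import *
f=pickle.load(open("wrist3.pkl","rb")); im=f["frame"]; s=f["s"]
g=cv2.GaussianBlur(im,(0,0),.7).astype(float); B=g[...,2]; L=g.sum(2)
def sub(d): return int(np.argmax(d))+.5
def line(pts,z,ax,nm):
    pts=np.array(pts); W=ray(f,pts[:,0],pts[:,1],z)[:,:2]
    Q=(W-s["eef_pos"][:2])@np.array(s["tcp_rot"])[:2,:2]  # tool xy
    o=1-ax; p=np.polyfit(Q[:,ax],Q[:,o],1); r=Q[:,o]-np.polyval(p,Q[:,ax]); k=abs(r)<.0015; p=np.polyfit(Q[k,ax],Q[k,o],1)
    print(nm,"tool coord mm",(Q[k,o].mean()*1000).round(2),"at",(Q[k,ax].mean()*1000).round(1),"deg",np.degrees(np.arctan(p[0])).round(2),k.sum())
line([(218+sub(np.diff(B[v,218:228])),v) for v in range(195,250)],.006,0,"-y edge")
line([(276+sub(-np.diff(B[v,276:288])),v) for v in range(165,250)],.006,0,"+y edge")
line([(u,154+sub(np.diff(B[154:166,u]))) for u in range(228,280)],.006,1,"back")
line([(u,257+sub(-np.diff(B[257:270,u]))) for u in range(236,270)],.006,1,"tongue")
for v in (180,190): 
    r=L[v,240:268]; print(r.astype(int).tolist())
line([(242+sub(-np.diff(L[v,242:254])),v) for v in range(170,200)],.04,0,"blk -y top")
line([(253+sub(np.diff(L[v,253:266])),v) for v in range(170,200)],.04,0,"blk +y top")
line([(u,160+sub(-np.diff(L[160:174,u]))) for u in range(249,258)],.04,1,"blk back top")
m=np.zeros((384,512),np.uint8); m[200:235,235:275]=((g[...,0]>g[...,2]*1.4)&(g[...,0]>100))[200:235,235:275]
ys,xs=np.nonzero(m); W=ray(f,xs.mean(),ys.mean(),.006); print("disc",xs.mean(),ys.mean(),W)
E
```

```text
-y edge tool coord mm -30.75 at -46.8 deg 0.55 55
+y edge tool coord mm 29.05 at -31.3 deg 0.66 85
back tool coord mm 16.02 at 0.3 deg -0.23 52
tongue tool coord mm -92.98 at -0.8 deg -0.54 34
[320, 318, 316, 319, 323, 306, 238, 141, 71, 42, 51, 65, 65, 59, 76, 84, 80, 69, 83, 168, 293, 373, 393, 391, 389, 385, 383, 383]
[327, 322, 320, 316, 313, 279, 197, 106, 62, 58, 76, 70, 67, 73, 72, 73, 71, 65, 102, 201, 313, 375, 390, 387, 389, 386, 380, 374]
blk -y top tool coord mm -5.7 at 0.9 deg 0.7 30
blk +y top tool coord mm 5.5 at 1.0 deg -0.29 30
blk back top tool coord mm 16.89 at -0.1 deg -1.92 9
disc 252.5 214.40178571428572 [[0.5256177  0.13154843 0.006     ]]
```

Request:
move_arm([
  [-0.075,-0.02,0.7,0,0,0],
  [0,0,0.8,0,0,0],
  [0,0,0.8,0,0,0],
  [0,0,0.7,0,0,0],
  [0,0,0.5,0,0,0],
  [0,0,0.29,0,0,0],
  [0,0,0,0,0,0],
  [0,0,0,0,0,0],
])

```text
time_s: 4.3
eef_pos: [0.4935, 0.1341, 0.0301]
tcp_rot: [[-0.983, 0.183, 0.0], [0.183, 0.983, -0.0], [-0.0, -0.0, -1.0]]
ft_force: [1.4, 0.0, 0.4]
width: 0.0853
```

Request:
move_arm([
  [0,0,0,0,0,0],
  [0,0,0,0,0,0],
  [0,0,0,0,0,0],
  [0,0,0,0,0,0],
  [0,0,0,0,0,0],
  [0,0,0,0,0,0],
  [0,0,0,0,0,0],
  [0,0,0,0,0,0],
], fingers=0)

```text
time_s: 4.97
eef_pos: [0.4935, 0.1347, 0.0301]
tcp_rot: [[-0.983, 0.183, 0.001], [0.183, 0.983, 0.0], [-0.001, 0.0, -1.0]]
ft_force: [0.0, 1.4, 5.1]
width: 0.0107
```

Request:
move_arm([
  [0,0,-0.3,0,0,0],
  [0,0,-0.6,0,0,0],
  [0,0,-0.8,0,0,0],
  [0,0,-0.8,0,0,0],
  [0,0,-0.3,0,0,0],
  [0,0,0,0,0,0],
  [0,0,0,0,0,0],
])

```text
time_s: 5.55
eef_pos: [0.493, 0.1344, 0.1415]
tcp_rot: [[-0.983, 0.183, 0.001], [0.183, 0.983, -0.0], [-0.001, 0.0, -1.0]]
ft_force: [-0.4, -0.0, -1.3]
width: 0.0111
```

```bash
python3 - <<'E'
from workcell import manip, grab_frame
import cv2, numpy as np, pickle
from h import *
s=manip.observe(); print(s["time_s"],s["eef_pos"],s["width"],s["ft_force"])
togo([.515,-.136,.14],89.75,s)
f=grab_frame("wrist"); f["s"]=s; pickle.dump(f,open("wrist4.pkl","wb"))
h=grab_frame("side"); pickle.dump(h,open("side4.pkl","wb"))
a=cv2.resize(f["frame"],(400,300)); b=cv2.resize(h["frame"][150:300,180:380],(400,300),interpolation=cv2.INTER_CUBIC)
cv2.imwrite("pics/w4.png",np.hstack([a,b])[:,:,::-1])
E
```

```text
5.55 [0.49297089 0.13444867 0.14151811] 0.011128454888587758 [-0.39862101 -0.02530224 -1.31320076]
shift tool(4cm) [-1.778 -6.546  0.038] turn/180 [ 0.      0.0002 -0.0572] in new axes [-0.58  -6.759  0.038]
```

View pics/w4.png

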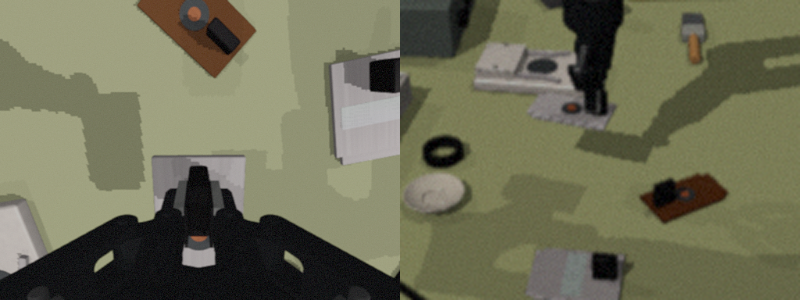

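The carrier is held. The wrist view shows its back edge at (153..244, 155) in the half-scale picture, and in the side view it hangs level.

```bash
python3 - <<'E'
import pickle
from h import *
f=pickle.load(open("wrist4.pkl","rb")); im=f["frame"]; s=f["s"]; P=cloud(f)
g=cv2.GaussianBlur(im,(0,0),.7).astype(float); B=g[...,2]
R=np.array(s["tcp_rot"])
def T(W): return (W-s["eef_pos"])@R*1000
z=s["eef_pos"][2]-.024
e=np.array([(u,190+np.argmax(np.diff(B[190:210,u]))+.5) for u in range(200,310)])
Q=T(ray(f,e[:,0],e[:,1],z)); print("back edge tool x",np.median(Q[:,0]),"slope",np.degrees(np.polyfit(Q[:,1],Q[:,0],1)[0]))
for v in (205,215,225,235):
    d=np.diff(B[v,185:325]); l=185+.5+np.argmax(d[:30]); r=185+.5+np.argmin(d[110:])+110
    q=T(ray(f,[l,r],[v,v],z)); print(v,l,r,q[:,1].round(1),q[:,0].round(1))
k=np.zeros((384,512),bool); k[203:240,198:215]=1; k[203:240,295:310]=1
Q=T(P[k]); A=np.c_[Q[:,:2],np.ones(len(Q))]; print("plane z tool = ax+by+c",np.linalg.lstsq(A,Q[:,2],rcond=None)[0], np.median(Q[:,2]))
E
```

```text
back edge tool x 22.436572740128987 slope 0.47509430784488577
205 185.5 314.5 [-33.2  30.7] [20.1 20.1]
215 185.5 313.5 [-33.5  30.4] [14.9 14.9]
225 185.5 313.5 [-33.8  30.7] [9.5 9.5]
235 197.5 311.5 [-28.  30.] [4.1 4.1]
plane z tool = ax+by+c [-2.14375484e-01 -1.25772253e-03  2.62156110e+01] 23.832004865321043
```

```bash
python3 - <<'E'
import pickle
from h import *
f=pickle.load(open("wrist4.pkl","rb")); s=f["s"]; R=np.array(s["tcp_rot"])
# sanity: wrist range plane on bench
P=cloud(f); q=P[20:60,20:120].reshape(-1,3); print("bench plane wrist",np.linalg.lstsq(np.c_[q[:,:2],np.ones(len(q))],q[:,2],rcond=None)[0].round(4), q[:,2].mean())
h=pickle.load(open("side4.pkl","rb")); P=cloud(h); Q=(P-s["eef_pos"])@R*1000
k=(abs(Q[...,1])<30)&(Q[...,0]>-95)&(Q[...,0]<25)&(Q[...,2]>8)&(Q[...,2]<50)
a=cv2.cvtColor(h["frame"],cv2.COLOR_RGB2HSV); k&=(a[...,2]>90)&(a[...,1]<60)
q=Q[k]; print(len(q)); 
for it in range(3):
    c=np.linalg.lstsq(np.c_[q[:,:2],np.ones(len(q))],q[:,2],rcond=None)[0]; r=q[:,2]-np.c_[q[:,:2],np.ones(len(q))]@c; print(c.round(4),r.std()); q=q[abs(r)<2*r.std()]
for lo in range(-95,25,15):
    z=Q[k&(Q[...,0]>lo)&(Q[...,0]<lo+15)]; print(lo,len(z),np.median(z[:,2]) if len(z) else None)
b=cv2.resize(h["frame"][180:220,230:300],None,fx=11,fy=11,interpolation=cv2.INTER_CUBIC); cv2.imwrite("pics/s4.png",b[:,:,::-1])
E
```

```text
bench plane wrist [ 0.6159  0.1256 -0.2191] 0.0012009980812519897
329
[-4.20000e-03  7.40000e-03  2.66454e+01] 1.3974223435706135
[-5.70000e-03  8.00000e-04  2.65094e+01] 1.11124227362895
[-5.80000e-03 -1.00000e-04  2.64872e+01] 0.9803115191268308
-95 23 27.272483889896133
-80 62 26.815526427877842
-65 71 27.021991346264098
-50 51 26.674818333692688
-35 31 26.728035619767333
-20 30 26.578479850867424
-5 22 26.107048185520448
10 39 26.643191420060212
```

View pics/s4.png

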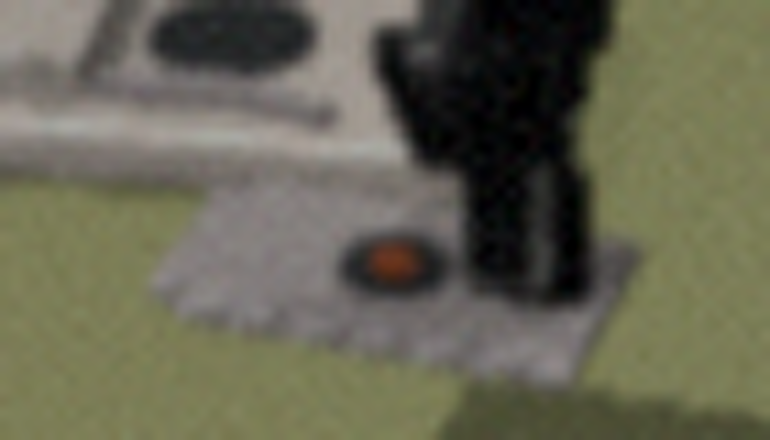

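Request:
move_arm([
  [0,0,0,0,0,-0.0286],
  [0,0,0,0,0,-0.0286],
  [-0.04,-0.38,0,0,0,0],
  [-0.08,-0.7,0,0,0,0],
  [-0.1,-0.8,0,0,0,0],
  [-0.1,-0.8,0,0,0,0],
  [-0.12,-0.9,0,0,0,0],
  [-0.1,-0.8,0,0,0,0],
  [-0.1,-0.8,0,0,0,0],
  [-0.1,-0.8,0,0,0,0],
  [-0.07,-0.5,0,0,0,0],
  [-0.03,-0.28,0,0,0,0],
])

```text
time_s: 6.65
eef_pos: [0.5242, -0.1382, 0.139]
tcp_rot: [[-1.0, 0.007, -0.004], [0.007, 1.0, 0.001], [0.004, 0.001, -1.0]]
ft_force: [0.1, 0.8, -1.2]
width: 0.0112
```

Request:
move_arm([
  [0,0,0.3,0,0,0],
  [0,0,0.5,0,0,0],
  [0,0,0.5,0,0,0],
  [0,0,0,0,0,0],
  [0,0,0,0,0,0],
])

```text
time_s: 7.07
eef_pos: [0.5233, -0.1339, 0.0868]
tcp_rot: [[-1.0, 0.003, -0.005], [0.003, 1.0, 0.003], [0.005, 0.003, -1.0]]
ft_force: [-0.3, 0.8, -1.5]
width: 0.011
```

```bash
python3 - <<'E'
from workcell import manip, grab_frame
import cv2, numpy as np, pickle
from h import *
s=manip.observe(); print(s["time_s"],s["eef_pos"],s["width"],s["ft_force"],s["wrist_torque"])
togo([.5255,-.136,.054],89.75,s)
f=grab_frame("wrist"); f["s"]=s; pickle.dump(f,open("wrist5.pkl","wb"))
h=grab_frame("top"); pickle.dump(h,open("top5.pkl","wb"))
a=cv2.resize(f["frame"],(400,300)); b=cv2.resize(h["frame"][110:230,200:360],(400,300),interpolation=cv2.INTER_CUBIC)
h=grab_frame("side"); pickle.dump(h,open("side5.pkl","wb"))
c=cv2.resize(h["frame"][130:220,190:310],(400,300),interpolation=cv2.INTER_CUBIC)
cv2.imwrite("pics/w5.png",np.vstack([np.hstack([a,b]),np.hstack([c,c*0])])[:,:,::-1])
E
```

```text
7.0667 [ 0.52331357 -0.13388282  0.0868123 ] 0.011023709547234596 [-0.34574533  0.76641321 -1.52171633] [-0.04180928 -0.0008054  -0.01659479]
shift tool(4cm) [-0.059 -0.055  0.82 ] turn/180 [ 0.0008 -0.0017  0.0004] in new axes [-0.055 -0.053  0.82 ]
```

View pics/w5.png

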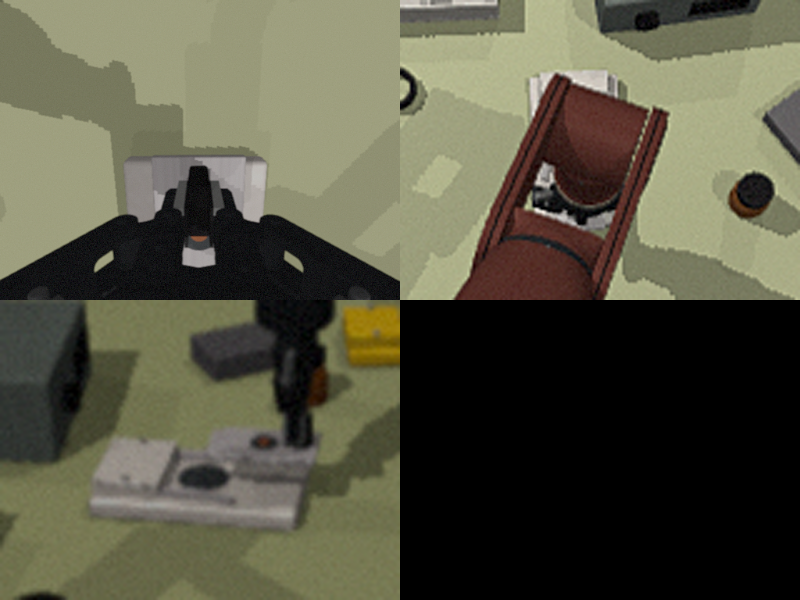

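The picture agrees with the numbers: the stage centre is about 2 mm to −y of the carrier. I'll correct that and lower it.

Request:
move_arm([
  [-0.03,-0.053,0.3,0,-0.0017,0],
  [-0.025,0,0.3,0,0,0],
  [0,0,0.15,0,0,0],
  [0,0,0.05,0,0,0],
  [0,0,0,0,0,0],
  [0,0,0,0,0,0],
])

```text
time_s: 7.72
eef_pos: [0.5278, -0.1382, 0.0576]
tcp_rot: [[-1.0, 0.004, 0.005], [0.004, 1.0, -0.0], [-0.005, 0.0, -1.0]]
ft_force: [-0.2, -0.1, -0.8]
width: 0.0108
```

```bash
python3 - <<'E'
from workcell import manip, grab_frame
import cv2, numpy as np, pickle
from h import *
s=manip.observe(); print(s["time_s"],s["eef_pos"],s["width"],s["ft_force"],s["wrist_torque"],np.round(s["tcp_rot"],4).tolist())
togo([.5255,-.136,.050],89.75,s)
f=grab_frame("wrist"); f["s"]=s; pickle.dump(f,open("wrist6.pkl","wb"))
h=grab_frame("side"); pickle.dump(h,open("side6.pkl","wb"))
a=cv2.resize(f["frame"][180:300,130:380],(800,300),interpolation=cv2.INTER_CUBIC)
c=cv2.resize(h["frame"][150:210,200:300],(480,288),interpolation=cv2.INTER_CUBIC)
o=np.zeros((600,800,3),np.uint8); o[:300]=a; o[300:588,:480]=c
cv2.imwrite("pics/w6.png",o[:,:,::-1])
g=cv2.GaussianBlur(f["frame"],(0,0),.7).astype(float).sum(2)
for v in (205,212,220): print(v,g[v,150:350].astype(int).tolist())
E
```

```text
7.7167 [ 0.52784189 -0.13815849  0.05764468] 0.010775487545620856 [-0.19746026 -0.12202668 -0.81443432] [-0.00361715  0.04169489 -0.03326265] [[-1.0, 0.0042, 0.0053], [0.0042, 1.0, -0.0], [-0.0053, 0.0, -1.0]]
shift tool(4cm) [0.06  0.054 0.191] turn/180 [0.     0.0017 0.    ] in new axes [0.059 0.054 0.191]
205 [335, 332, 337, 334, 331, 331, 332, 332, 336, 332, 324, 311, 298, 296, 299, 299, 297, 293, 294, 296, 292, 298, 300, 302, 301, 302, 297, 296, 297, 298, 295, 297, 299, 299, 302, 303, 300, 301, 301, 298, 299, 301, 302, 305, 332, 358, 367, 371, 374, 372, 371, 377, 378, 375, 372, 374, 374, 369, 367, 368, 367, 367, 366, 366, 367, 369, 369, 368, 369, 367, 365, 363, 361, 364, 368, 370, 368, 369, 368, 362, 352, 341, 341, 347, 347, 344, 344, 344, 346, 348, 349, 352, 348, 347, 344, 340, 335, 332, 330, 335, 342, 359, 398, 440, 462, 467, 464, 465, 466, 468, 474, 477, 476, 476, 478, 479, 479, 478, 477, 473, 476, 476, 480, 482, 482, 482, 479, 482, 482, 479, 475, 473, 469, 467, 471, 474, 477, 480, 480, 481, 479, 476, 475, 473, 476, 479, 480, 483, 484, 483, 482, 479, 481, 483, 484, 485, 485, 
[... 1501 characters left out ...]
75, 376, 370, 369, 370, 369, 367, 366, 370, 371, 371, 372, 373, 375, 374, 370, 363, 363, 360, 361, 363, 366, 369, 371, 364, 352, 342, 340, 342, 345, 346, 346, 343, 342, 347, 332, 263, 139, 42, 24, 31, 27, 35, 39, 25, 29, 34, 39, 36, 40, 40, 43, 41, 34, 30, 34, 42, 29, 30, 48, 94, 209, 339, 411, 431, 439, 457, 473, 479, 481, 479, 479, 477, 474, 474, 474, 470, 466, 467, 468, 471, 473, 475, 476, 478, 475, 474, 472, 475, 477, 479, 482, 485, 482, 483, 489, 496, 502, 502, 502, 503, 500, 500, 504, 505, 503, 492, 477, 459, 453, 472, 502, 522, 528, 529, 531, 536, 535, 532, 534, 536, 537, 533, 533, 537, 537, 537, 538, 536, 535, 537, 538, 538, 538, 534, 534, 538, 536, 536, 537, 538, 538, 541, 538, 541]
```

View pics/w6.png

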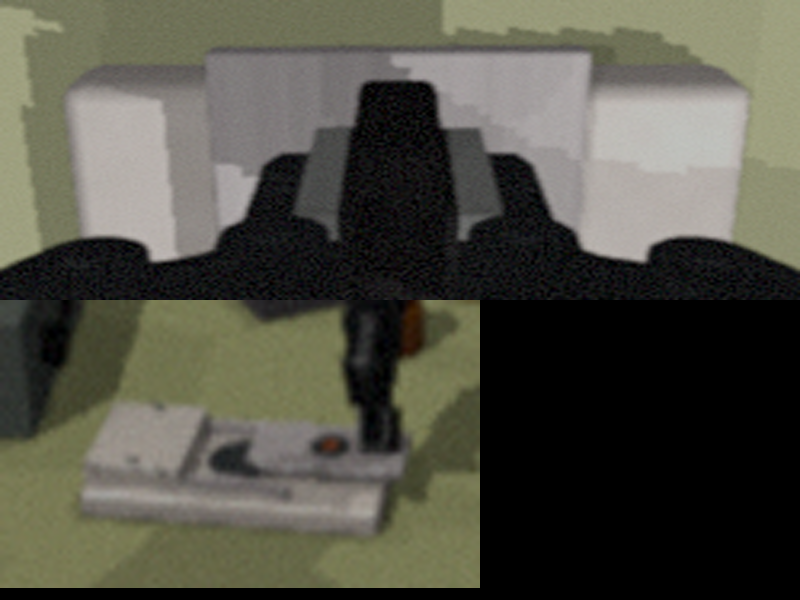

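```bash
python3 - <<'E'
from workcell import manip
from h import *
s=manip.observe(); print(s["time_s"],s["eef_pos"],s["ft_force"],s["joint_velocities"],np.round(s["tcp_rot"],4).tolist())
togo([.5255,-.1362,.051],89.75,s)
E
```

```text
7.8167 [ 0.52816554 -0.13833588  0.05804402] [-0.46641275  0.48399624 -0.67225377] [ 3.11469289e-05 -1.00021962e-03  3.28244237e-04 -6.48457004e-04
 -1.32162743e-03  1.34122576e-03] [[-1.0, 0.0042, 0.0061], [0.0042, 1.0, -0.0004], [-0.0061, -0.0004, -1.0]]
shift tool(4cm) [0.068 0.053 0.176] turn/180 [-0.0001  0.0019  0.    ] in new axes [0.067 0.053 0.176]
```

Request:
move_arm([
  [0.04,0.04,0.06,0,0.001,0],
  [0,0,0.06,0,0,0],
  [0,0,0.03,0,0,0],
  [0,0,0,0,0,0],
  [0,0,0,0,0,0],
])

```text
time_s: 8.23
eef_pos: [0.526, -0.1365, 0.0513]
tcp_rot: [[-1.0, 0.004, 0.002], [0.004, 1.0, 0.0], [-0.002, 0.0, -1.0]]
ft_force: [-0.1, 0.4, -1.1]
width: 0.0109
```

Request:
move_arm([
  [0,0,0.02,0,0,0],
  [0,0,0.02,0,0,0],
  [0,0,0,0,0,0],
])

```text
time_s: 8.48
eef_pos: [0.5264, -0.1367, 0.0501]
tcp_rot: [[-1.0, 0.004, 0.003], [0.004, 1.0, -0.0], [-0.003, -0.0, -1.0]]
ft_force: [0.9, 0.1, 0.0]
width: 0.0115
```

Request:
move_arm([
  [0,0,0.02,0,0,0],
  [0,0,0.02,0,0,0],
  [0,0,0,0,0,0],
])

```text
time_s: 8.73
eef_pos: [0.5264, -0.1367, 0.0501]
tcp_rot: [[-1.0, 0.004, 0.002], [0.004, 1.0, -0.0], [-0.002, -0.0, -1.0]]
ft_force: [-6.7, 2.3, 13.9]
width: 0.0108
```

Request:
move_arm([
  [0,0,-0.02,0,0,0],
  [0,0,0,0,0,0],
])

```text
time_s: 8.9
eef_pos: [0.5265, -0.1367, 0.0501]
tcp_rot: [[-1.0, 0.004, 0.003], [0.004, 1.0, -0.0], [-0.003, -0.0, -1.0]]
ft_force: [-2.6, 0.5, 7.7]
width: 0.0111
```

```bash
python3 - <<'E'
from workcell import manip, grab_frame
import cv2, numpy as np, pickle
from h import *
h=grab_frame("side"); f=grab_frame("wrist")
a=cv2.resize(f["frame"][180:300,130:380],(800,300),interpolation=cv2.INTER_CUBIC)
c=cv2.resize(h["frame"][150:210,200:300],(480,288),interpolation=cv2.INTER_CUBIC)
o=np.zeros((600,800,3),np.uint8); o[:300]=a; o[300:588,:480]=c
cv2.imwrite("pics/w7.png",o[:,:,::-1])
s=manip.observe(); print(s["eef_pos"],s["ft_force"],s["wrist_torque"])
E
```

```text
[ 0.52645863 -0.13672568  0.05007383] [-4.0291849   0.64453096  8.3605223 ] [ 0.23088062  0.65931101 -0.01246108]
```

View pics/w7.png

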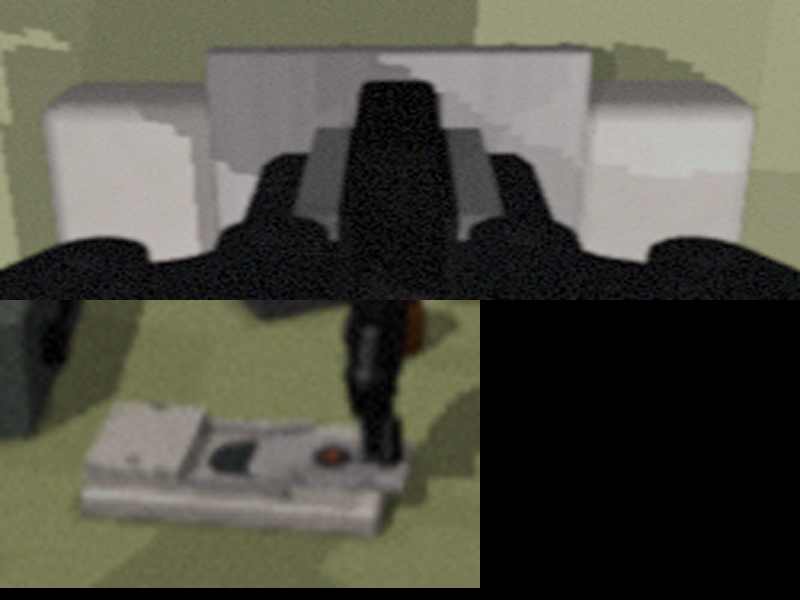

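Flat on the floor with about 8 N down, and centred: the carrier centre is at column 400 and the stage at 401. I'll ease the load and slide towards the lip.

Request:
move_arm([
  [0,0,-0.008,0,0,0],
  [-0.1,0,0,0,0,0],
  [-0.15,0,0,0,0,0],
  [-0.15,0,0,0,0,0],
  [-0.15,0,0,0,0,0],
  [-0.15,0,0,0,0,0],
  [-0.1,0,0,0,0,0],
  [0,0,0,0,0,0],
])

```text
time_s: 9.67
eef_pos: [0.5592, -0.137, 0.0501]
tcp_rot: [[-1.0, 0.004, 0.003], [0.004, 1.0, -0.001], [-0.003, -0.001, -1.0]]
ft_force: [-0.9, 0.5, 4.6]
width: 0.011
```

Request:
move_arm([
  [-0.1,0,0,0,0,0],
  [-0.1,0,0,0,0,0],
  [-0.1,0,0,0,0,0],
  [-0.1,0,0,0,0,0],
  [-0.1,0,0,0,0,0],
  [-0.1,0,0,0,0,0],
  [-0.1,0,0,0,0,0],
  [0,0,0,0,0,0],
  [0,0,0,0,0,0],
])

```text
time_s: 10.42
eef_pos: [0.5868, -0.1371, 0.0501]
tcp_rot: [[-1.0, 0.004, 0.003], [0.004, 1.0, -0.001], [-0.003, -0.001, -1.0]]
ft_force: [-1.8, 0.6, 5.1]
width: 0.011
```

```bash
python3 - <<'E'
from workcell import manip, grab_frame
import cv2, numpy as np, pickle
h=grab_frame("side"); f=grab_frame("wrist"); pickle.dump(h,open("side8.pkl","wb")); pickle.dump(f,open("wrist8.pkl","wb"))
a=cv2.resize(f["frame"][180:300,130:380],(800,300),interpolation=cv2.INTER_CUBIC)
c=cv2.resize(h["frame"][150:210,200:300],(480,288),interpolation=cv2.INTER_CUBIC)
o=np.zeros((600,800,3),np.uint8); o[:300]=a; o[300:588,:480]=c
cv2.imwrite("pics/w8.png",o[:,:,::-1])
s=manip.observe(); print(s["eef_pos"],s["ft_force"],s["wrist_torque"])
E
```

```text
[ 0.58677192 -0.13708103  0.05009338] [-0.14698383  1.4289114   4.72351661] [0.00183148 0.19142412 0.06619239]
```

View pics/w8.png

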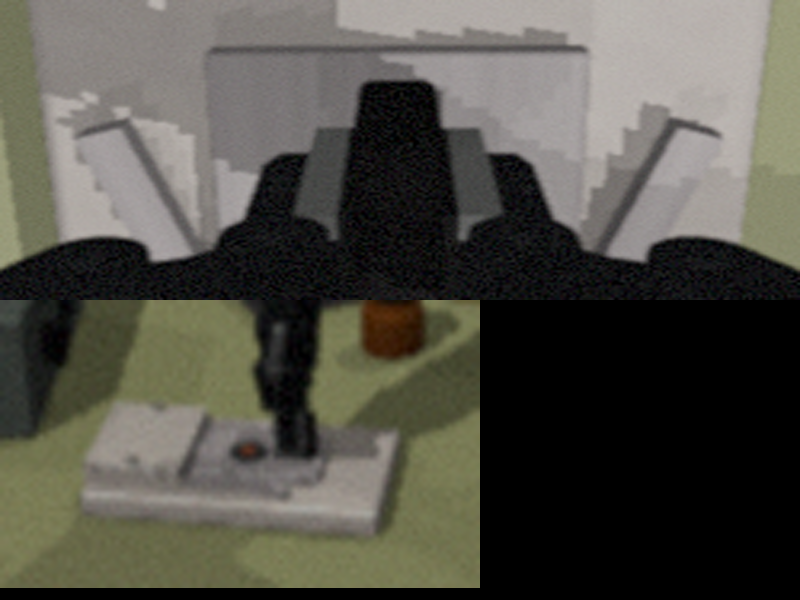

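The tongue is under the lip and the carrier is centred between the rails (carrier 398, rails 399). I'll advance gently and feel for the stop.

Request:
move_arm([
  [-0.05,0,0,0,0,0],
  [-0.05,0,0,0,0,0],
  [-0.05,0,0,0,0,0],
  [-0.05,0,0,0,0,0],
  [-0.05,0,0,0,0,0],
  [0,0,0,0,0,0],
  [0,0,0,0,0,0],
])

```text
time_s: 11.1
eef_pos: [0.5959, -0.1371, 0.0501]
tcp_rot: [[-1.0, 0.004, 0.001], [0.004, 1.0, -0.0], [-0.001, -0.0, -1.0]]
ft_force: [-4.2, -0.2, 8.1]
width: 0.011
```

Request:
move_arm([
  [-0.05,0,0,0,0,0],
  [0,0,0,0,0,0],
  [0,0,0,0,0,0],
])

```text
time_s: 11.35
eef_pos: [0.5978, -0.137, 0.0501]
tcp_rot: [[-1.0, 0.004, 0.001], [0.004, 1.0, -0.0], [-0.001, -0.0, -1.0]]
ft_force: [-5.2, -0.1, 8.1]
width: 0.0109
```

Request:
move_arm([
  [-0.05,0,0,0,0,0],
  [0,0,0,0,0,0],
  [0,0,0,0,0,0],
])

```text
time_s: 11.6
eef_pos: [0.5997, -0.137, 0.0501]
tcp_rot: [[-1.0, 0.004, 0.001], [0.004, 1.0, -0.0], [-0.001, -0.0, -1.0]]
ft_force: [-4.6, 0.6, 8.2]
width: 0.0105
```

Request:
move_arm([
  [-0.05,0,0,0,0,0],
  [0,0,0,0,0,0],
  [0,0,0,0,0,0],
])

```text
time_s: 11.85
eef_pos: [0.6008, -0.137, 0.0501]
tcp_rot: [[-1.0, 0.004, -0.001], [0.004, 1.0, 0.0], [0.001, 0.0, -1.0]]
ft_force: [-9.0, 0.7, 11.9]
width: 0.0111
```

The x-force is rising at about TCP x = 0.600, as predicted for the stop, but the down-force is growing too, so I'll relieve that and carry on.

Request:
move_arm([
  [0,0,-0.012,0,0,0],
  [0,0,0,0,0,0],
  [0,0,0,0,0,0],
])

```text
time_s: 12.1
eef_pos: [0.6008, -0.137, 0.0501]
tcp_rot: [[-1.0, 0.004, -0.001], [0.004, 1.0, 0.0], [0.001, 0.0, -1.0]]
ft_force: [-6.6, 0.5, 7.7]
width: 0.011
```

Request:
move_arm([
  [-0.05,0,0,0,0,0],
  [0,0,0,0,0,0],
  [0,0,0,0,0,0],
])

```text
time_s: 12.35
eef_pos: [0.6022, -0.137, 0.0501]
tcp_rot: [[-1.0, 0.004, -0.002], [0.004, 1.0, 0.0], [0.002, 0.0, -1.0]]
ft_force: [-10.1, -0.5, 10.9]
width: 0.0114
```

Request:
move_arm([
  [-0.05,0,0,0,0,0],
  [0,0,0,0,0,0],
  [0,0,0,0,0,0],
])

```text
time_s: 12.6
eef_pos: [0.6037, -0.1369, 0.0501]
tcp_rot: [[-1.0, 0.004, -0.004], [0.004, 1.0, 0.001], [0.004, 0.001, -1.0]]
ft_force: [-13.3, -0.5, 13.3]
width: 0.0112
```

Request:
move_arm([
  [0,0,-0.018,0,0,0],
  [-0.05,0,-0.008,0,0,0],
  [0,0,0,0,0,0],
  [0,0,0,0,0,0],
])

```text
time_s: 12.93
eef_pos: [0.6052, -0.1368, 0.0501]
tcp_rot: [[-1.0, 0.004, -0.004], [0.004, 1.0, 0.001], [0.004, 0.001, -1.0]]
ft_force: [-11.3, 0.3, 7.5]
width: 0.011
```

Request:
move_arm([
  [-0.05,0,-0.008,0,0,0],
  [0,0,0,0,0,0],
  [0,0,0,0,0,0],
])

```text
time_s: 13.18
eef_pos: [0.6067, -0.1368, 0.0501]
tcp_rot: [[-1.0, 0.004, -0.005], [0.004, 1.0, 0.001], [0.005, 0.001, -1.0]]
ft_force: [-12.4, -0.3, 7.1]
width: 0.0107
```

Request:
move_arm([
  [-0.05,0,-0.008,0,0,0],
  [0,0,0,0,0,0],
  [0,0,0,0,0,0],
])

```text
time_s: 13.43
eef_pos: [0.6082, -0.1367, 0.0502]
tcp_rot: [[-1.0, 0.004, -0.007], [0.004, 1.0, 0.001], [0.007, 0.001, -1.0]]
ft_force: [-13.6, -1.0, 7.8]
width: 0.0109
```

Request:
move_arm([
  [-0.03,0,-0.004,0,-0.001,0],
  [0,0,0,0,0,0],
  [0,0,0,0,0,0],
])

```text
time_s: 13.68
eef_pos: [0.6088, -0.1367, 0.0501]
tcp_rot: [[-1.0, 0.004, -0.005], [0.004, 1.0, 0.001], [0.005, 0.001, -1.0]]
ft_force: [-15.1, -0.1, 9.2]
width: 0.011
```

Request:
move_arm([
  [-0.03,0,0,0,-0.0005,0],
  [0,0,0,0,0,0],
  [0,0,0,0,0,0],
])

```text
time_s: 13.93
eef_pos: [0.6095, -0.1367, 0.0501]
tcp_rot: [[-1.0, 0.004, -0.005], [0.004, 1.0, 0.002], [0.005, 0.002, -1.0]]
ft_force: [-18.4, -1.7, 9.5]
width: 0.0109
```

Request:
move_arm([
  [-0.025,0,-0.006,0,0,0],
  [0,0,0,0,0,0],
  [0,0,0,0,0,0],
])

```text
time_s: 14.18
eef_pos: [0.6102, -0.1367, 0.0501]
tcp_rot: [[-1.0, 0.004, -0.005], [0.004, 1.0, 0.002], [0.005, 0.002, -1.0]]
ft_force: [-17.2, -1.3, 9.2]
width: 0.0109
```

Request:
move_arm([
  [-0.025,0,-0.004,0,0,0],
  [0,0,0,0,0,0],
  [0,0,0,0,0,0],
])

```text
time_s: 14.43
eef_pos: [0.6103, -0.1367, 0.0502]
tcp_rot: [[-1.0, 0.004, -0.007], [0.004, 1.0, 0.002], [0.007, 0.002, -1.0]]
ft_force: [-21.9, -1.6, 12.0]
width: 0.0112
```

The solid end is reached. The last 1 mm of command moved the tool only 0.1 mm while the x-force rose by 5 N, at TCP x = 0.6103 (predicted 0.6105). I'll check it visually.

Request:
move_arm([
  [0,0,-0.008,0,0,0],
  [0,0,0,0,0,0],
  [0,0,0,0,0,0],
  [0,0,0,0,0,0],
])

```text
time_s: 14.77
eef_pos: [0.6103, -0.1367, 0.0502]
tcp_rot: [[-1.0, 0.004, -0.007], [0.004, 1.0, 0.002], [0.007, 0.002, -1.0]]
ft_force: [-19.5, -1.1, 10.4]
width: 0.0109
```

```bash
python3 - <<'E'
from workcell import manip, grab_frame
import cv2, numpy as np, pickle
from h import *
h=grab_frame("side"); f=grab_frame("wrist")
s=manip.observe(); print(s["time_s"],s["eef_pos"],s["ft_force"],s["wrist_torque"],s["width"])
a=cv2.resize(f["frame"][180:300,130:380],(800,300),interpolation=cv2.INTER_CUBIC)
c=cv2.resize(h["frame"][150:210,200:300],(480,288),interpolation=cv2.INTER_CUBIC)
o=np.zeros((600,800,3),np.uint8); o[:300]=a; o[300:588,:480]=c
cv2.imwrite("pics/w9.png",o[:,:,::-1])
g=cv2.GaussianBlur(f["frame"],(0,0),.7).astype(float).sum(2); g8=cv2.GaussianBlur(pickle.load(open("wrist8.pkl","rb"))["frame"],(0,0),.7).astype(float).sum(2)
for G in (g8,g): print("back edge row",np.mean([np.argmin(G[190:202,u])+190 for u in range(205,305)]))
R=np.array(s["tcp_rot"])
e=[194.5+.5]
print("back edge world x",ray(f,[220,254,290],[195.3]*3,.026)[:,0],"expect",.633+.010-.055)
E
```

```text
14.8667 [ 0.6103261  -0.13668512  0.05025516] [-19.72100101  -0.51051364  10.45530147] [-0.32482492  2.85432992 -0.17075898] 0.010927818085319275
back edge row 199.03
back edge row 199.26
back edge world x [0.58520366 0.585284   0.58536912] expect 0.588
```

View pics/w9.png

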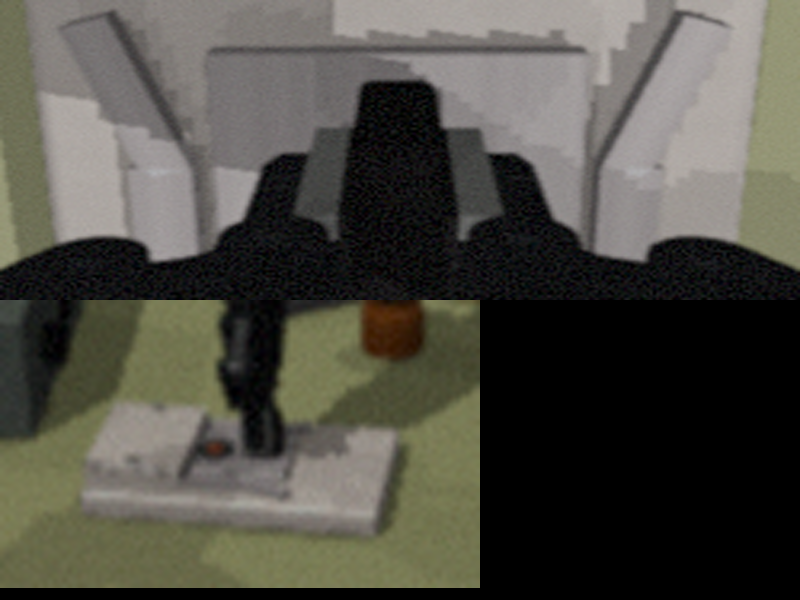

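The rail bend at x = −20 sits about 25 mm ahead of the carrier's back edge, which is right for home, and nothing slipped in the grip. The tool has pitched about 0.4°, so I'll level that gently.

Request:
move_arm([
  [0,0,0,0,-0.001,0],
  [0,0,0,0,0,0],
  [0,0,0,0,0,0],
])

```text
time_s: 15.12
eef_pos: [0.6103, -0.1367, 0.0501]
tcp_rot: [[-1.0, 0.004, -0.004], [0.004, 1.0, 0.002], [0.004, 0.002, -1.0]]
ft_force: [-20.3, -1.6, 9.7]
width: 0.0105
```

Request:
move_arm([
  [0,0,0,0,-0.001,0],
  [0,0,0,0,0,0],
  [0,0,0,0,0,0],
])

```text
time_s: 15.37
eef_pos: [0.6103, -0.1367, 0.0501]
tcp_rot: [[-1.0, 0.004, -0.001], [0.004, 1.0, 0.002], [0.001, 0.002, -1.0]]
ft_force: [-19.8, -0.7, 9.3]
width: 0.0114
```

Request:
move_arm([
  [0,0,0,0,0,0],
  [0,0,0,0,0,0],
  [0,0,0,0,0,0],
  [0,0,0,0,0,0],
  [0,0,0,0,0,0],
  [0,0,0,0,0,0],
])

```text
time_s: 15.87
eef_pos: [0.6103, -0.1367, 0.0501]
tcp_rot: [[-1.0, 0.004, -0.001], [0.004, 1.0, 0.002], [0.001, 0.002, -1.0]]
ft_force: [-19.2, -2.0, 9.0]
width: 0.011
```

```bash
python3 - <<'E'
from workcell import manip
s=manip.observe(); print(s["time_s"],s["eef_pos"],s["ft_force"],s["width"])
print(manip.job_done())
E
```

```text
15.8667 [ 0.61026042 -0.13668936  0.05009063] [-19.15527741  -1.98275579   8.99978277] 0.010981475030288587
the job is handed in; nothing more can be done
None
```

I gripped the narrow carrier by its block, laid it flat on the white stage and slid the tongue under the lip. I then pressed it against the spring to the solid end and handed the job in still gripping and pushing, at 15.9 s. I did not move anything else.

**What the last checks showed:**
- **Fully home:** the last 1 mm of command moved the tool only 0.1 mm while the push rose by about 5 N. This was at tool x = 0.6103 m, against a predicted 0.6105 m. The carrier's back edge is about 25 mm behind the rail bend, which is right for home.
- **Holding force:** the push was steady at about 19 N and the down-force about 9 N. I did not measure friction, but I put it at 4–5 N, which leaves more than the 11 N the spring needs.
- **Fit:** the carrier is centred in the channel and level to within about 0.1°, judged from the tool's pose. The grip did not slip.

**What disagreed:**
- **Back edge:** a direct camera reading put it about 2–3 mm short of the computed place. I took that as the camera's 2 mm calibration error plus a rough edge row.
- **Level reading:** one wrist-camera depth check suggested the carrier was tilted by 12° in the grip. The side view and the contact with the stage floor showed it level.

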